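# Load the refill dispenser and hold its weighted wheel heavy side down

## Robot

A 7-joint arm with a two-finger parallel gripper is mounted at the origin on the work surface. World frame = base frame: x ahead of the robot, y to its left, z up, the work surface at z = 0. Lengths are in m, angles in degrees, forces in N, time in s.
With the tool pointing down it reaches from about 0.375 to 0.925 m from the base axis. Payload 3.1 kg.
Tool frame: the origin (TCP) lies between the finger pads; the fingertips stand 8 mm ahead of it and the grasp point (between the pads) lies 11 mm behind it (env.tip_reach is the distance from the TCP to the fingertips, in m); z points along the fingers, y is the line along which they close (so a half turn about z gives the same grasp; the last joint's range is limited). The gripper opens to 85 mm and grips with 20 to 120 N. Pads are 22 mm wide; open, the fingers measure 114 mm over their backs; the gripper's body (76 mm by 85 mm) begins 54 mm behind the grasp point. The pads swing forward as they close: fully open they stand 13 mm farther back than shut.
Start: joints at [64.928, 21.939, 2.515, 91.553, -1.026, 66.532, -2.859], TCP at [0.217, -0.613, 0.239] pointing down, gripper open.
Joint ranges: [-149.38, 149.38], [-23.57, 123.04], [-84.95, 90], [0, 143.3], [-89.99, 269.99], [3.08, 112.72], [-163.45, 163.45]. Speed limits (degrees/s): [159.86, 159.86, 180, 180, 180, 180, 180].

## Interface

Orientations are given as a 3x3 rotation matrix whose columns are the frame's x, y, z axes.
In Python, from station import env gives the robot as it stands. The module is installed in compiled form; this text tells all that it offers.
- The arm moves only by the tool step_arm, never from a script. Its argument "deltas" is a list of rows, each a list of 3 entries, a list of its own where there are three numbers: the opening, from 0 (shut) to 1 (fully open), then the shift along the tool's x, y, z in m, then the turn about the tool's z in degrees. A call has exactly 10 rows; each row shifts and turns the commanded pose from where the row before left it, along the tool's axes as they then stand; what a row does not reach is not made up. A row lasts 1/12 s, in which the tool goes at most 41.7 mm and 7.16 degrees, less where a joint would pass 70% of its speed; a pose out of reach is approached as far as the arm can. A call is refused whole if a number of a shift passes 0.0417 or a number of a turn 7.16, either way. A call with a gripper value outside its range is refused whole. The fingers move at their own pace and stop on an object; "force" is the grip in N (left out, the last holds). Time passes only in rows, so rows that do not move let the fingers close, or fill a call up. It gives the time, the measured TCP pose, the force, the opening and the grip force at its end, in the units of the state.
- env.sense(): the state, without advancing time (a new reading comes with each control period).
- env.grab_frame(name): name is "side" or "top" or "wrist"; returns a dict with "pixels" (420x560x3 uint8, blue, green, red), "range_z" (420x560 float32, m along the optical axis (not along the pixel's ray), 0 where there is no reading), "fx", "fy", "cx", "cy" (pixels), "dist_coeffs" ([k1, k2, p1, p2, k3] as OpenCV has them; the pictures are not rectified), "pose" (4x4, takes a point from camera to world coordinates). Camera axes: x right, y down, z forward; pixel columns grow to the right and rows downward; lengths in m; the calibration is good to about 2 mm. A picture is of the moment at which its call begins.
- env.finish_job(): hands the job in; it is judged then, once.
The state is a dict: "clock": time; "joint_positions": joint angles; "qvel": joint speeds; "joint_efforts": joint torques, N m; "eef_pos": TCP position; "ee_rot": TCP orientation; "ft_force": force on the tool from outside, world axes, zero at the start; "ft_torque": the same for the moment, N m; "gripper_width": finger opening in m; "finger_force": force on a finger pad.
Only numpy, scipy, OpenCV 4.12 (cv2) and the standard library are available. Lean on these libraries where they do the work, as an engineer would, in place of code of your own. Each camera call takes 0.05 s, during which the arm holds its last target. There are 200 camera calls.

## Task

Drop the two yellow refill cartridges into the two wells on top of the dispenser, one in each, fully down. Then turn the blue wheel by its orange crank handle, feel which side of the wheel is the heavy one (a weight is hidden inside), and bring the heavy side straight down, its closed position. Finish while still holding the handle, with the wheel held still like that; do not let go, and leave everything else on the ledge where it stands.

Things in the scene. Friction and masses are not known exactly. Their poses are not given: they have to be found in the camera images.
- dispenser: Fixed white housing 100 x 120 mm (its x, y), 180 mm high, on a grey foot 130 x 150 mm, 8 mm high. Origin under its centre on the ledge, z up; it stands at any yaw of about 0.3 rad either way. The wheel is on its -y side, the two wells are side by side along y in its grey top.
- well_a (a point): Centre of the mouth of the +y well, level with the dispenser's top (180 mm up). Round well, 40 mm wide, 35 mm deep, closed below.
- well_b (a point): Centre of the mouth of the -y well, 54 mm from the other; same size.
- cartridge_a: Yellow upright cylinder with a white band, 34 mm diameter, 50 mm tall, 60 g, standing loose on the ledge. Origin at the centre of its underside, z up. Home in a well it stands on the floor and 15 mm show above the dispenser's top. Either cartridge goes into either well.
- cartridge_b: The other, identical cartridge.
- hub (a point): Point on the wheel's horizontal axle line, 110 mm above the ledge, 167 mm from the dispenser's centre towards its -y, beside the middle of the crank handle. Fixed to the dispenser and turned as it is; the axle runs along its y. As the wheel turns, the middle of the handle circles this point at 45 mm in the dispenser's x-z plane.
- wheel: Blue wheel, 120 mm diameter, 30 mm thick, black ribs, on the dispenser's -y side; outer face 97 mm from the dispenser's centre. Origin on the axle at its inner face; y = the axle, z points from the axle to the crank handle. Turns endlessly either way, starts anywhere. Hidden inside: a weight ('slug') of 0.4 kg, 38 mm from the axle, on a side unrelated to handle or ribs, never low at the start.
- grip (a point): Middle of the orange crank handle: a sleeve 20 mm in diameter, 85 mm long, parallel to the axle and 45 mm off it, that spins freely on its pin. It stands off the wheel's face from 30 to 115 mm towards the dispenser's -y (this point at 70 mm), so a gripper can pinch it from above and keep pointing down through a whole turn.
- basin: Green plastic bowl, 200 mm across, 85 mm high; leave alone. Origin at its underside.
- tumbler: Glass tumbler, 70 mm across, 110 mm high; leave alone. Origin at its underside.
- saucer: Blue melamine saucer, 144 mm across; leave alone. Origin at its underside.
- kettle_lid: Aluminium kettle lid with knob, 124 mm across, 36 mm high; leave alone. Origin at its underside.
- soap: Green soap bottle, 60 mm across, 170 mm high; leave alone. Origin at its underside.
- sponge: Yellow sponge block 110 x 70 x 30 mm; leave alone. Origin at its underside.
- handle: The same crank sleeve as a body (origin = point grip, y along it). Turning it: the axle's dry friction (about 0.2 Nm, 4.5 N at the handle) just outweighs the hidden weight (about 0.15 Nm: 3.3 N at the handle when the heavy side is level with the axle), so the wheel stays where it is left; raising the heavy side takes some 8 N at the handle, letting it sink only about 1 N.
There are look-alikes about, which are no part of the job. What is shaped like the cartridge_b but green or purple is not meant.

How it is judged:
By the outcome, as a careful person would: the job done as asked, in the order asked, and still so for the second after the job is handed in, while the arm keeps its last pose, push and grip.
It also fails if it takes over 72 s, if anything falls off the work surface, if the arm or the gripper's body presses on something with over 40 N, if the wrist force passes 120 N, or if a joint passes its speed limit or range.

## Working session

There is one attempt and no reset: what is moved stays moved. The work goes in short steps, Python scripts to look and compute and a tool call to move; the robot and the scene stay as the last step left them, time stands still between calls to the robot, and variables do not carry over. Pictures are saved under pics/ and viewed, at most 10 in all, crops included, and the job is handed in when it is done.

Besides the shell and the picture viewer there is one more tool, called after "Request:" in YAML: its name, and indented under it one key for each argument. step_arm: Moves the arm, as the interface text tells. Its arguments: {"type":"object","properties":{"deltas":{"type":"array","items":{"type":"array"}},"force":{"type":"number"}},"required":["deltas"]}

```bash
mkdir -p pics
cat > h.py <<'E'
import numpy as np, cv2
from station import env
def grab(n):
    f=env.grab_frame(n); f['K']=np.array([[f['fx'],0,f['cx']],[0,f['fy'],f['cy']],[0,0,1]]); return f
def cloud(f):
    h,w=f['range_z'].shape; u,v=np.meshgrid(np.arange(w),np.arange(h))
    p=cv2.undistortPoints(np.stack([u,v],-1).reshape(-1,1,2).astype(np.float32),f['K'],np.array(f['dist_coeffs'])).reshape(h,w,2)
    z=f['range_z']; c=np.dstack([p[...,0]*z,p[...,1]*z,z]); P=np.array(f['pose'])
    return c@P[:3,:3].T+P[:3,3]
def ray(f,u,v,z):
    p=cv2.undistortPoints(np.array([[[u,v]]],np.float32),f['K'],np.array(f['dist_coeffs'])).ravel()
    P=np.array(f['pose']); d=P[:3,:3]@[p[0],p[1],1]; o=P[:3,3]; return o+d*(z-o[2])/d[2]
E
python3 - <<'E'
from h import *
s=env.sense(); print(s['clock'],s['eef_pos'],np.round(s['ee_rot'],3),s['gripper_width'],env.tip_reach)
fs=[grab('side'),grab('top')]
for n,f in zip(('side','top'),fs):
    cv2.imwrite(f'pics/{n}0.png',f['pixels']); np.savez(f'{n}0.npz',**f); print(n,np.round(f['pose'],3).tolist(),f['fx'])
    hsv=cv2.cvtColor(f['pixels'],cv2.COLOR_BGR2HSV); C=cloud(f)
    for c,lo,hi in (('yel',(22,100,90),(35,255,255)),('or',(5,140,120),(18,255,255)),('blue',(100,120,60),(125,255,255))):
        m=cv2.inRange(hsv,lo,hi); k,l,st,ce=cv2.connectedComponentsWithStats(m)
        for i in range(1,k):
            if st[i,4]>40: q=C[(l==i)&(f['range_z']>0)]; print(c,st[i],np.round(np.median(q,0),3),np.round(np.percentile(q,98,axis=0),3))
E
```

```text
0.0 [ 0.21630362 -0.61197379  0.23787681] [[ 0.943  0.333 -0.001]
 [ 0.333 -0.943  0.002]
 [-0.    -0.003 -1.   ]] 0.08533331746591685 0.008
side [[-0.67, -0.407, 0.621, -0.322], [-0.742, 0.338, -0.579, 0.817], [0.025, -0.849, -0.529, 0.866], [0.0, 0.0, 0.0, 1.0]] 530.2041023283941
yel [393 207  39  28 654] [ 0.377 -0.392  0.028] [ 0.44  -0.361  0.034]
yel [229 278  14  10 109] [0.465 0.209 0.051] [0.481 0.223 0.054]
yel [194 282  14  11 117] [0.508 0.282 0.05 ] [0.525 0.297 0.053]
yel [229 288  14  13 138] [0.456 0.218 0.022] [0.482 0.225 0.04 ]
yel [195 293  13  13 133] [0.497 0.292 0.023] [0.511 0.3   0.04 ]
blue [323 196   6  10  41] [ 0.483 -0.112  0.151] [ 0.496 -0.086  0.175]
blue [321 206  10  21 112] [ 0.473 -0.1    0.118] [ 0.482 -0.094  0.135]
blue [ 120  276   58   37 1646] [0.613 0.371 0.01 ] [0.668 0.436 0.019]
top [[-0.008, -0.982, 0.188, 0.265], [-1.0, 0.005, -0.019, 0.008], [0.018, -0.188, -0.982, 1.546], [0.0, 0.0, 0.0, 1.0]] 480.9193224225247
yel [179 222  11  11  90] [0.507 0.283 0.049] [0.523 0.298 0.056]
yel [202 235  10  11  91] [0.466 0.211 0.049] [0.481 0.224 0.056]
yel [ 66 247  14  94 557] [0.319 0.574 0.17 ] [0.425 0.587 0.176]
yel [387 247  28  37 742] [ 0.385 -0.403  0.028] [ 0.439 -0.364  0.035]
yel [ 40 256  12  36 224] [0.35  0.651 0.17 ] [0.396 0.667 0.176]
yel [ 38 296  12  46 337] [0.227 0.652 0.17 ] [0.283 0.669 0.176]
or [316 194  26  11 124] [ 0.586 -0.169  0.095] [ 0.599 -0.132  0.101]
or [ 16 266   7  60 110] [0.294 0.729 0.168] [0.371 0.734 0.173]
or [ 28 270   7  38 115] [0.316 0.694 0.17 ] [0.362 0.7   0.175]
blue [300 205  11   9  77] [ 0.54  -0.091  0.167] [ 0.553 -0.077  0.174]
blue [302 214  11  10  86] [ 0.512 -0.097  0.166] [ 0.524 -0.084  0.172]
blue [306 224   9   8  51] [ 0.489 -0.107  0.151] [ 0.496 -0.095  0.16 ]
```

View pics/side0.png

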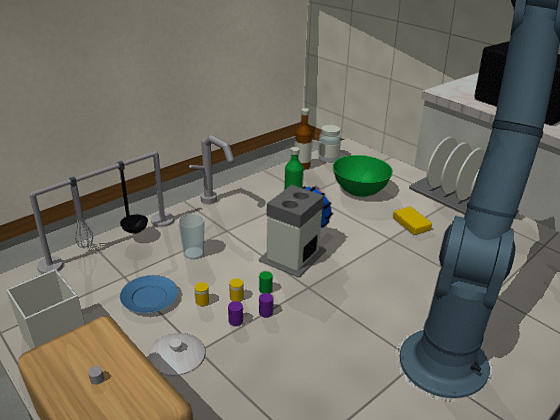

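View pics/top0.png

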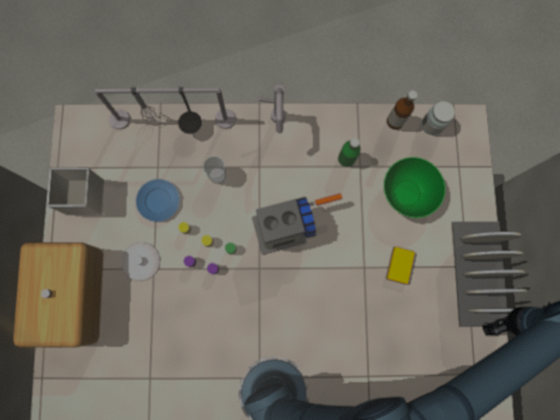

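The side view has the dispenser at about (293,230). Yellow cylinders stand at (202,294) and (237,290), with a green one at (266,282) and purple ones at (235,313) and (266,305). In the top view the yellow pair is at (184,228) and (207,241), and the orange handle is at (328,199). The yellow ones with a white band fit the description. I'll confirm them in a crop and measure the dispenser.

Run:
```python
from h import *
ld=lambda n:{k:v for k,v in np.load(n+'0.npz',allow_pickle=True).items()}
t=ld('top'); s=ld('side')
cv2.imwrite('pics/crop.png',np.hstack([cv2.resize(s['pixels'][255:335,160:290],None,fx=3,fy=3),cv2.resize(t['pixels'][180:260,250:350],None,fx=3,fy=3)]))
for n,f in (('top',t),('side',s)):
    f['dist_coeffs']=np.array(f['dist_coeffs']).ravel(); C=cloud(f)
    m=(abs(C[...,2]-.18)<.006)&(C[...,0]>.38)&(C[...,0]<.62)&(C[...,1]>-.12)&(C[...,1]<.12)
    q=C[m][:,:2]; hsv=cv2.cvtColor(f['pixels'],cv2.COLOR_BGR2HSV); sat=hsv[m][:,1]; q=q[sat<70]
    r=cv2.minAreaRect(cv2.convexHull(q.astype(np.float32))); print(n,r,len(q),C[m][:,2].mean())
    h=(hsv[...,0]>5)&(hsv[...,0]<18)&(hsv[...,1]>140)&(C[...,0]>.5)&(C[...,0]<.7)&(C[...,1]<-.1)&(C[...,1]>-.25)&(C[...,2]>.03); q=C[h]
    if len(q)>10:
        c=q.mean(0);d=np.linalg.svd(q-c)[2][0]; print('handle',c,d,np.ptp(q@d),np.degrees(np.arctan2(d[1],d[0])),q.max(0))
print(ray(t,184,227.5,.05),ray(t,206.8,240.5,.05))
print(ray(s,200.7,287,.05),ray(s,235.8,282.5,.05))
g=ray(t,328,199,.1);print(g)
```

```text
top ((0.5104272961616516, -0.029403582215309143), (0.10134247690439224, 0.1442757546901703), 14.952277183532715) 1084 0.17921148065656994
handle [ 0.58597824 -0.16962213  0.09468251] [-0.25981125  0.96547455 -0.01889454] 0.08162456051119937 105.06161489311398 [ 0.60296617 -0.1310914   0.1029438 ]
side ((0.5051379799842834, -0.019048385322093964), (0.10507255047559738, 0.12483786046504974), 14.83212947845459) 860 0.178981004151676
[0.50589501 0.28173167 0.05      ] [0.46437315 0.20916536 0.05      ]
[0.50791561 0.28305924 0.05      ] [0.46752101 0.20823327 0.05      ]
[ 0.58466809 -0.16821111  0.1       ]
```

View pics/crop.png

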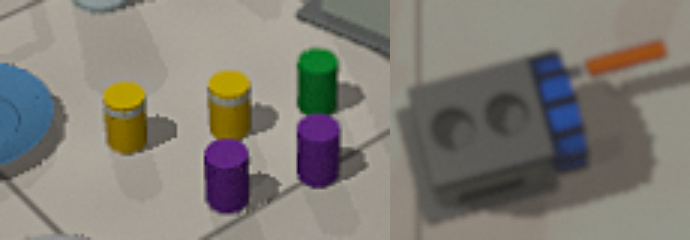

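Confirmed: the two with yellow bodies and white bands are the cartridges, while the green and two purple cylinders are decoys. The dispenser yaw is about 15°. One tool yaw (closing line along the dispenser's x) suits the cartridges, the wells and the crank.

```bash
cat >> h.py <<'E'
# print rows [shift, turn] in tool axes to follow waypoints (x,y,z,tool-x yaw deg); turn is about tool z (down)
def plan(*wps,step=.0405):
    s=env.sense(); p=np.array(s['eef_pos']); R=np.array(s['ee_rot']); th=np.degrees(np.arctan2(R[1,0],R[0,0])); n=0
    print('clock',round(s['clock'],2),'pos',np.round(p,4),'yaw',round(th,2))
    for w in wps:
        w=np.array(w,float); k=int(np.ceil(max(np.linalg.norm(w[:3]-p)/step,abs(w[3]-th)/7.16))); d=(w[:3]-p)/k; dt=(w[3]-th)/k
        for i in range(k):
            c,q=np.cos(np.radians(th)),np.sin(np.radians(th)); n+=1
            print(n,[round(c*d[0]+q*d[1],4),round(q*d[0]-c*d[1],4),round(-d[2],4)],round(-dt,2)); th+=dt
        p=w[:3]
E
python3 -c "
from h import *
plan((.45,-.2,.30,105),(.466,.209,.12,105))"
```

```text
clock 0.1 pos [ 0.2163 -0.612   0.238 ] yaw 19.47
1 [np.float64(0.0298), np.float64(-0.0259), np.float64(-0.0052)] -7.13
2 [np.float64(0.0328), np.float64(-0.022), np.float64(-0.0052)] -7.13
3 [np.float64(0.0353), np.float64(-0.0177), np.float64(-0.0052)] -7.13
4 [np.float64(0.0372), np.float64(-0.0132), np.float64(-0.0052)] -7.13
5 [np.float64(0.0385), np.float64(-0.0085), np.float64(-0.0052)] -7.13
6 [np.float64(0.0393), np.float64(-0.0037), np.float64(-0.0052)] -7.13
7 [np.float64(0.0395), np.float64(0.0012), np.float64(-0.0052)] -7.13
8 [np.float64(0.039), np.float64(0.0061), np.float64(-0.0052)] -7.13
9 [np.float64(0.0379), np.float64(0.0109), np.float64(-0.0052)] -7.13
10 [np.float64(0.0363), np.float64(0.0155), np.float64(-0.0052)] -7.13
11 [np.float64(0.0341), np.float64(0.0199), np.float64(-0.0052)] -7.13
12 [np.float64(0.0313), np.float64(0.024), np.float64(-0.0052)] -7.13
13 [np.float64(0.0326), np.float64(0.0101), np.float64(0.015)] 0.0
14 [np.float64(0.0326), np.float64(0.0101), np.float64(0.015)] 0.0
15 [np.float64(0.0326), np.float64(0.0101), np.float64(0.015)] 0.0
16 [np.float64(0.0326), np.float64(0.0101), np.float64(0.015)] 0.0
17 [np.float64(0.0326), np.float64(0.0101), np.float64(0.015)] 0.0
18 [np.float64(0.0326), np.float64(0.0101), np.float64(0.015)] 0.0
19 [np.float64(0.0326), np.float64(0.0101), np.float64(0.015)] 0.0
20 [np.float64(0.0326), np.float64(0.0101), np.float64(0.015)] 0.0
21 [np.float64(0.0326), np.float64(0.0101), np.float64(0.015)] 0.0
22 [np.float64(0.0326), np.float64(0.0101), np.float64(0.015)] 0.0
23 [np.float64(0.0326), np.float64(0.0101), np.float64(0.015)] 0.0
24 [np.float64(0.0326), np.float64(0.0101), np.float64(0.015)] 0.0
```

Request:
step_arm:
  deltas:
    - [0.6,[0.03,-0.026,-0.005],-7.13]
    - [0.6,[0.033,-0.022,-0.005],-7.13]
    - [0.6,[0.035,-0.018,-0.005],-7.13]
    - [0.6,[0.037,-0.013,-0.005],-7.13]
    - [0.6,[0.0385,-0.0085,-0.005],-7.13]
    - [0.6,[0.039,-0.004,-0.005],-7.13]
    - [0.6,[0.0395,0.001,-0.005],-7.13]
    - [0.6,[0.039,0.006,-0.005],-7.13]
    - [0.6,[0.038,0.011,-0.005],-7.13]
    - [0.6,[0.036,0.0155,-0.005],-7.13]
  force: 30

```text
clock: 0.93
eef_pos: [0.4107, -0.2675, 0.2891]
ee_rot: [[-0.02, 1.0, -0.001], [1.0, 0.02, 0.0], [0.0, -0.001, -1.0]]
ft_force: [-0.3, -0.4, -0.3]
gripper_width: 0.0513
finger_force: 0.0
```

Request:
step_arm:
  deltas:
    - [0.6,[0.034,0.02,-0.005],-7.13]
    - [0.6,[0.031,0.024,-0.005],-7.13]
    - [0.6,[0.034,0.01,0],0]
    - [0.6,[0.034,0.01,0],0]
    - [0.6,[0.034,0.01,0],0]
    - [0.6,[0.034,0.01,0],0]
    - [0.6,[0.034,0.01,0],0]
    - [0.6,[0.034,0.01,0],0]
    - [0.6,[0.034,0.01,0.01],0]
    - [0.6,[0.034,0.01,0.01],0]

```text
clock: 1.77
eef_pos: [0.4563, 0.0838, 0.2795]
ee_rot: [[-0.259, 0.966, 0.002], [0.966, 0.259, -0.001], [-0.001, 0.002, -1.0]]
ft_force: [1.4, -0.6, 0.1]
gripper_width: 0.0512
finger_force: 0.0
```

```bash
python3 -c "
from h import *
plan((.464,.209,.13,105))"
```

```text
clock 1.77 pos [0.4563 0.0838 0.2795] yaw 105.01
1 [np.float64(0.0238), np.float64(0.008), np.float64(0.0299)] 0.0
2 [np.float64(0.0238), np.float64(0.008), np.float64(0.0299)] 0.0
3 [np.float64(0.0238), np.float64(0.008), np.float64(0.0299)] 0.0
4 [np.float64(0.0238), np.float64(0.008), np.float64(0.0299)] 0.0
5 [np.float64(0.0238), np.float64(0.008), np.float64(0.0299)] 0.0
```

Request:
step_arm:
  deltas:
    - [0.6,[0.024,0.008,0.03],0]
    - [0.6,[0.024,0.008,0.03],0]
    - [0.6,[0.024,0.008,0.03],0]
    - [0.6,[0.024,0.008,0.03],0]
    - [0.6,[0.016,0.007,0.02],0]
    - [0.6,[0,0,0],0]
    - [0.6,[0,0,0],0]
    - [0.6,[0,0,0],0]
    - [0.6,[0,0,0],0]
    - [0.6,[0,0,0],0]

```text
clock: 2.6
eef_pos: [0.4664, 0.1992, 0.1407]
ee_rot: [[-0.257, 0.966, 0.003], [0.966, 0.257, -0.0], [-0.001, 0.003, -1.0]]
ft_force: [0.2, 0.3, -0.2]
gripper_width: 0.0512
finger_force: 0.0
```

```bash
cat >> h.py <<'E'
def yellow(f):
    hsv=cv2.cvtColor(f['pixels'],cv2.COLOR_BGR2HSV); C=cloud(f); m=cv2.inRange(hsv,(20,100,70),(35,255,255))
    k,l,st,ce=cv2.connectedComponentsWithStats(m)
    for i in range(1,k):
        if st[i,4]>60:
            q=C[(l==i)&(f['range_z']>0)]; 
            if len(q)<20: continue
            zt=np.percentile(q[:,2],95); t=q[q[:,2]>zt-.004][:,:2]; c,r=cv2.minEnclosingCircle(t.astype(np.float32))
            print(st[i].tolist(),'ztop',round(zt,4),'circ',np.round(c,4),round(r,4),'mean',np.round(t.mean(0),4))
E
python3 -c "
from h import *
f=grab('wrist'); cv2.imwrite('pics/w1.png',f['pixels']); yellow(f)
plan((.464,.209,.034,105))"
```

```text
[351, 86, 54, 54, 2278] ztop 0.052 circ [0.5104 0.2822] 0.0171 mean [0.5102 0.2823]
[340, 88, 26, 43, 269] ztop 0.0381 circ [0.4994 0.2824] 0.0128 mean [0.4951 0.2831]
[263, 167, 42, 21, 314] ztop 0.0355 circ [0.4663 0.2162] 0.0145 mean [0.4639 0.2221]
[261, 179, 48, 48, 1786] ztop 0.0521 circ [0.4683 0.2083] 0.0171 mean [0.4685 0.2088]
clock 2.65 pos [0.4662 0.1993 0.1406] yaw 104.89
1 [np.float64(0.0033), np.float64(0.0001), np.float64(0.0355)] -0.04
2 [np.float64(0.0033), np.float64(0.0001), np.float64(0.0355)] -0.04
3 [np.float64(0.0033), np.float64(0.0001), np.float64(0.0355)] -0.04
```

View pics/w1.png

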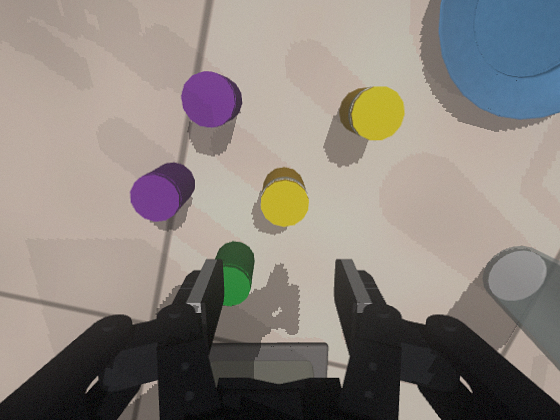

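The wrist view shows cartridge B's top at (285,203) and A's at (378,112), with the fingers clear of the decoys.

Request:
step_arm:
  deltas:
    - [0.6,[0.0085,0.0045,0.015],0]
    - [0.6,[0,0,0.025],0]
    - [0.6,[0,0,0.025],0]
    - [0.6,[0,0,0.025],0]
    - [0.6,[0,0,0.016],0]
    - [0.6,[0,0,0],0]
    - [0.6,[0,0,0],0]
    - [0.25,[0,0,0],0]
    - [0.25,[0,0,0],0]
    - [0.25,[0,0,0],0]

```text
clock: 3.48
eef_pos: [0.4688, 0.2104, 0.0352]
ee_rot: [[-0.259, 0.966, 0.004], [0.966, 0.259, 0.001], [-0.0, 0.004, -1.0]]
ft_force: [-0.9, 0.4, 3.7]
gripper_width: 0.0329
finger_force: 30.1
```

Request:
step_arm:
  deltas:
    - [0.25,[0,0,0],0]
    - [0.25,[0,0,-0.002],0]
    - [0.25,[0,0,-0.03],0]
    - [0.25,[0,0,-0.04],0]
    - [0.25,[0,0,-0.04],0]
    - [0.25,[0,0,-0.04],0]
    - [0.25,[0,0,-0.038],0]
    - [0.25,[0,0,0],0]
    - [0.25,[0,0,0],0]
    - [0.25,[0,0,0],0]

```text
clock: 4.32
eef_pos: [0.4665, 0.2093, 0.2228]
ee_rot: [[-0.259, 0.966, -0.0], [0.966, 0.259, -0.001], [-0.001, -0.001, -1.0]]
ft_force: [0.1, -0.7, -0.7]
gripper_width: 0.0329
finger_force: 30.2
```

```bash
python3 -c "
from h import *
f=grab('wrist'); yellow(f)
plan((.512,-.045,.235,105))"
```

```text
[323, 102, 45, 39, 1282] ztop 0.052 circ [0.5103 0.282 ] 0.0172 mean [0.5102 0.2821]
[242, 225, 72, 52, 1825] ztop 0.226 circ [0.4652 0.2129] 0.0158 mean [0.463  0.2212]
[238, 263, 82, 76, 4927] ztop 0.2395 circ [0.4671 0.2073] 0.0176 mean [0.467  0.2087]
clock 4.37 pos [0.4659 0.2089 0.2218] yaw 105.03
1 [np.float64(-0.0367), np.float64(-0.003), np.float64(-0.0019)] 0.0
2 [np.float64(-0.0367), np.float64(-0.003), np.float64(-0.0019)] 0.0
3 [np.float64(-0.0367), np.float64(-0.003), np.float64(-0.0019)] 0.0
4 [np.float64(-0.0367), np.float64(-0.003), np.float64(-0.0019)] 0.0
5 [np.float64(-0.0367), np.float64(-0.003), np.float64(-0.0019)] 0.0
6 [np.float64(-0.0367), np.float64(-0.003), np.float64(-0.0019)] 0.0
7 [np.float64(-0.0367), np.float64(-0.003), np.float64(-0.0019)] 0.0
```

Request:
step_arm:
  deltas:
    - [0.25,[-0.032,-0.0025,-0.015],0]
    - [0.25,[-0.036,-0.0025,-0.015],0]
    - [0.25,[-0.036,-0.0025,-0.01],0]
    - [0.25,[-0.036,-0.0025,-0.008],0]
    - [0.25,[-0.036,-0.0025,0],0]
    - [0.25,[-0.036,-0.0025,0],0]
    - [0.25,[-0.036,-0.0025,0],0]
    - [0.25,[-0.036,-0.0025,0],0]
    - [0.25,[-0.033,-0.002,0],0]
    - [0.25,[0,0,0],0]

```text
clock: 5.2
eef_pos: [0.5267, -0.1123, 0.268]
ee_rot: [[-0.247, 0.969, -0.005], [0.969, 0.247, -0.003], [-0.002, -0.005, -1.0]]
ft_force: [0.1, -1.7, -1.3]
gripper_width: 0.0329
finger_force: 30.2
```

Request:
step_arm:
  deltas:
    - [0.25,[0,0,0],0]
    - [0.25,[0,0,0],0]
    - [0.25,[0,0,0],0]
    - [0.25,[0,0,0],0]
    - [0.25,[0,0,0],0]
    - [0.25,[0,0,0],0]
    - [0.25,[0,0,0],0]
    - [0.25,[0,0,0],0]
    - [0.25,[0,0,0],0]
    - [0.25,[0,0,0],0]

```text
clock: 6.03
eef_pos: [0.5281, -0.102, 0.2714]
ee_rot: [[-0.259, 0.966, 0.0], [0.966, 0.259, -0.0], [-0.0, 0.0, -1.0]]
ft_force: [0.7, -0.1, -1.1]
gripper_width: 0.0326
finger_force: 30.2
```

```bash
python3 -c "
from h import *
f=grab('wrist'); cv2.imwrite('pics/w2.png',f['pixels']); np.savez('w2.npz',**f); s=env.sense(); print(s['eef_pos']); yellow(f)
C=cloud(f); m=(abs(C[...,2]-.181)<.005)&(f['range_z']>0); print(m.sum(), np.median(C[m][:,2]))
q=C[m][:,:2]; print(cv2.minAreaRect(cv2.convexHull(q.astype(np.float32))))
"
```

```text
[ 0.52806996 -0.10205642  0.27133367]
[242, 225, 72, 52, 1786] ztop 0.2743 circ [ 0.5271 -0.099 ] 0.0161 mean [ 0.5245 -0.0902]
[238, 262, 82, 77, 4929] ztop 0.2881 circ [ 0.5291 -0.1038] 0.0175 mean [ 0.5286 -0.1026]
[75, 314, 46, 42, 641] ztop 0.032 circ [ 0.404  -0.2592] 0.1728 mean [ 0.3566 -0.3634]
[117, 365, 15, 16, 94] ztop 0.3327 circ [ 0.4855 -0.1062] 0.0008 mean [ 0.4854 -0.1061]
22161 0.18094012964899325
((0.509052574634552, -0.025760941207408905), (0.10070593655109406, 0.10810517519712448), 14.947900772094727)
```

View pics/w2.png

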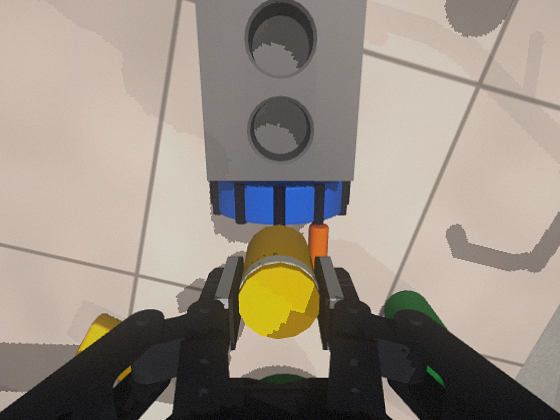

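Wells appear at pixels (281,38) and (281,128), with the held cartridge at (280,295). The orange handle is at (319,245), just below it. Next I'll fit the well mouths.

```bash
python3 -c "
from h import *
f=dict(np.load('w2.npz',allow_pickle=True)); C=cloud(f)
m=((abs(C[...,2]-.181)<.004)&(f['range_z']>0)).astype(np.uint8); m[:3]=1
cs,hi=cv2.findContours(m,cv2.RETR_CCOMP,cv2.CHAIN_APPROX_NONE)
for c,h in zip(cs,hi[0]):
    if h[3]>=0 and cv2.contourArea(c)>500:
        e=cv2.fitEllipse(c); P=np.array([ray(f,*p[0].astype(float),.181)[:2] for p in c]); print(e[0],e[1],ray(f,*e[0],.181),cv2.minEnclosingCircle(P.astype(np.float32)))
# dispenser edges
s=env.sense(); plan((.5125,-.0485,.232,105))
"
```

```text
(279.95928955078125, 129.64657592773438) (60.820186614990234, 63.195465087890625) [ 0.51406221 -0.04510354  0.181     ] ((0.5143645405769348, -0.04572989419102669), 0.020526081323623657)
(280.2306213378906, 38.79823303222656) (65.42387390136719, 73.09065246582031) [0.50031618 0.00638469 0.181     ] ((0.5005548596382141, 0.005935237742960453), 0.020223665982484818)
clock 6.08 pos [ 0.5281 -0.1021  0.2713] yaw 105.03
1 [np.float64(0.0279), np.float64(-0.0006), np.float64(0.0197)] 0.01
2 [np.float64(0.0279), np.float64(-0.0006), np.float64(0.0197)] 0.01
```

Request:
step_arm:
  deltas:
    - [0.25,[0.03,0.0005,0.01],0]
    - [0.25,[0.0296,0.0005,0.01],0]
    - [0.25,[0,0,0.01],0]
    - [0.25,[0,0,0],0]
    - [0.25,[0,0,0],0]
    - [0.25,[0,0,0],0]
    - [0.25,[0,0,0.01],0]
    - [0.25,[0,0,0.01],0]
    - [0.25,[0,0,0.01],0]
    - [0.25,[0,0,0],0]

```text
clock: 6.92
eef_pos: [0.5114, -0.0447, 0.2082]
ee_rot: [[-0.259, 0.966, -0.005], [0.966, 0.259, 0.001], [0.002, -0.005, -1.0]]
ft_force: [-1.5, 0.5, -1.3]
gripper_width: 0.033
finger_force: 30.2
```

Request:
step_arm:
  deltas:
    - [0.25,[0,0.001,0],0]
    - [0.25,[0,0,0.005],0]
    - [0.25,[0,0,0.005],0]
    - [0.25,[0,0,0.005],0]
    - [0.25,[0,0,0],0]
    - [0.25,[0,0,0],0]
    - [0.25,[0,0,0],0]
    - [0.25,[0,0,0],0]
    - [0.25,[0,0,0],0]
    - [0.25,[0,0,0],0]

```text
clock: 7.75
eef_pos: [0.5147, -0.0439, 0.1966]
ee_rot: [[-0.259, 0.966, 0.001], [0.966, 0.259, -0.0], [-0.0, 0.001, -1.0]]
ft_force: [0.0, 0.3, -0.5]
gripper_width: 0.0331
finger_force: 30.2
```

Clear of contact and in the well, so I'll release and back off to look.

Request:
step_arm:
  deltas:
    - [0.25,[0,0,0.003],0]
    - [0.25,[0,0,0],0]
    - [0.6,[0,0,0],0]
    - [0.6,[0,0,0],0]
    - [0.6,[0,0,0],0]
    - [0.6,[0,0,0],0]
    - [0.6,[0,0,-0.02],0]
    - [0.6,[0,0,-0.035],0]
    - [0.6,[0,0,-0.03],0]
    - [0.6,[0,0,0],0]

```text
clock: 8.58
eef_pos: [0.519, -0.0436, 0.2853]
ee_rot: [[-0.259, 0.966, 0.013], [0.966, 0.26, -0.002], [-0.005, 0.012, -1.0]]
ft_force: [0.2, -0.0, 0.2]
gripper_width: 0.0509
finger_force: 0.0
```

```bash
python3 -c "
from h import *
print(env.sense()['eef_pos'])
for n in ('side','top','wrist'):
  print(n); yellow(grab(n))
plan((.5095,.281,.13,105))
"
```

```text
[ 0.51903864 -0.04358774  0.28527033]
side
[295, 187, 13, 8, 83] ztop 0.1962 circ [ 0.5124 -0.0467] 0.0187 mean [ 0.5112 -0.0447]
[393, 207, 39, 28, 664] ztop 0.0326 circ [ 0.3842 -0.4043] 0.0596 mean [ 0.3824 -0.4027]
[194, 282, 14, 11, 120] ztop 0.0525 circ [0.5095 0.2825] 0.0182 mean [0.5088 0.282 ]
[195, 291, 14, 15, 161] ztop 0.0388 circ [0.5033 0.2864] 0.0146 mean [0.4983 0.2908]
top
[179, 222, 10, 11, 90] ztop 0.0546 circ [0.5096 0.2835] 0.0153 mean [0.5085 0.2851]
[35, 246, 46, 97, 3048] ztop 0.1745 circ [0.3    0.6222] 0.1432 mean [0.2935 0.6146]
[387, 247, 28, 37, 757] ztop 0.0341 circ [ 0.3856 -0.4015] 0.0587 mean [ 0.3878 -0.4031]
[19, 285, 9, 57, 214] ztop 0.1745 circ [0.2455 0.7061] 0.0767 mean [0.2332 0.7084]
wrist
[251, 186, 49, 57, 2090] ztop 0.197 circ [ 0.5143 -0.0458] 0.0172 mean [ 0.5139 -0.0453]
[126, 380, 33, 38, 792] ztop 0.0321 circ [ 0.4529 -0.2424] 0.2114 mean [ 0.421  -0.4085]
clock 8.73 pos [ 0.5146 -0.0439  0.2785] yaw 105.03
1 [np.float64(0.035), np.float64(0.0088), np.float64(0.0165)] 0.0
2 [np.float64(0.035), np.float64(0.0088), np.float64(0.0165)] 0.0
3 [np.float64(0.035), np.float64(0.0088), np.float64(0.0165)] 0.0
4 [np.float64(0.035), np.float64(0.0088), np.float64(0.0165)] 0.0
5 [np.float64(0.035), np.float64(0.0088), np.float64(0.0165)] 0.0
6 [np.float64(0.035), np.float64(0.0088), np.float64(0.0165)] 0.0
7 [np.float64(0.035), np.float64(0.0088), np.float64(0.0165)] 0.0
8 [np.float64(0.035), np.float64(0.0088), np.float64(0.0165)] 0.0
9 [np.float64(0.035), np.float64(0.0088), np.float64(0.0165)] 0.0
```

Cartridge B is fully down (its top is 15 mm above the dispenser's). Now cartridge A.

Request:
step_arm:
  deltas:
    - [0.6,[0.035,0.009,0],0]
    - [0.6,[0.035,0.009,0],0]
    - [0.6,[0.035,0.009,0],0]
    - [0.6,[0.035,0.009,0],0]
    - [0.6,[0.035,0.009,0.01],0]
    - [0.6,[0.035,0.009,0.02],0]
    - [0.6,[0.035,0.009,0.02],0]
    - [0.6,[0.034,0.008,0.02],0]
    - [0.6,[0.033,0.007,0.02],0]
    - [0.6,[0,0,0.02],0]

```text
clock: 9.57
eef_pos: [0.5044, 0.2872, 0.1665]
ee_rot: [[-0.271, 0.963, -0.003], [0.963, 0.271, 0.007], [0.008, -0.001, -1.0]]
ft_force: [-0.4, 1.4, -0.3]
gripper_width: 0.0516
finger_force: 0.0
```

Request:
step_arm:
  deltas:
    - [0.6,[0,0,0.03],0]
    - [0.6,[0,0,0.01],0]
    - [0.6,[0,0,0],0]
    - [0.6,[0,0,0],0]
    - [0.6,[0,0,0],0]
    - [0.6,[0,0,0],0]
    - [0.6,[0,0,0],0]
    - [0.6,[0,0,0],0]
    - [0.6,[0,0,0],0]
    - [0.6,[0,0,0],0]

```text
clock: 10.4
eef_pos: [0.5093, 0.2776, 0.1288]
ee_rot: [[-0.259, 0.966, 0.001], [0.966, 0.259, 0.0], [-0.0, 0.001, -1.0]]
ft_force: [-0.6, -0.3, -0.0]
gripper_width: 0.0513
finger_force: 0.0
```

```bash
python3 -c "
from h import *
yellow(grab('wrist')); plan((.5098,.2825,.034,105))
"
```

```text
[260, 177, 43, 22, 381] ztop 0.0358 circ [0.5084 0.2891] 0.015 mean [0.5063 0.2956]
[256, 190, 52, 50, 1932] ztop 0.052 circ [0.5105 0.2819] 0.0169 mean [0.5104 0.2823]
clock 10.45 pos [0.5091 0.2776 0.1287] yaw 105.02
1 [np.float64(0.0015), np.float64(0.0006), np.float64(0.0316)] 0.01
2 [np.float64(0.0015), np.float64(0.0006), np.float64(0.0316)] 0.01
3 [np.float64(0.0015), np.float64(0.0006), np.float64(0.0316)] 0.01
```

Request:
step_arm:
  deltas:
    - [0.6,[0.0045,0.002,0.02],0]
    - [0.6,[0,0,0.025],0]
    - [0.6,[0,0,0.025],0]
    - [0.6,[0,0,0.025],0]
    - [0.6,[0,0,0],0]
    - [0.6,[0,0,0],0]
    - [0.25,[0,0,0],0]
    - [0.25,[0,0,0],0]
    - [0.25,[0,0,0],0]
    - [0.25,[0,0,0],0]

```text
clock: 11.28
eef_pos: [0.511, 0.2834, 0.0352]
ee_rot: [[-0.259, 0.966, 0.003], [0.966, 0.259, 0.002], [0.001, 0.003, -1.0]]
ft_force: [-0.1, 0.3, 2.9]
gripper_width: 0.0331
finger_force: 30.1
```

Request:
step_arm:
  deltas:
    - [0.25,[0,0,-0.02],0]
    - [0.25,[0,0,-0.04],0]
    - [0.25,[0,0,-0.04],0]
    - [0.25,[0,0,-0.04],0]
    - [0.25,[0,0,-0.04],0]
    - [0.25,[0,0,-0.03],0]
    - [0.25,[0,0,0],0]
    - [0.25,[0,0,0],0]
    - [0.25,[0,0,0],0]
    - [0.25,[0,0,0],0]

```text
clock: 12.12
eef_pos: [0.5086, 0.2814, 0.2414]
ee_rot: [[-0.259, 0.966, -0.003], [0.966, 0.259, -0.002], [-0.001, -0.003, -1.0]]
ft_force: [-0.7, -0.5, -1.0]
gripper_width: 0.0329
finger_force: 30.2
```

```bash
python3 -c "
from h import *
yellow(grab('wrist')); plan((.501,.0075,.245,105))
"
```

```text
[243, 225, 70, 50, 1759] ztop 0.2445 circ [0.5072 0.286 ] 0.0155 mean [0.5051 0.2934]
[238, 263, 82, 75, 4924] ztop 0.2581 circ [0.509  0.2799] 0.0176 mean [0.5091 0.281 ]
clock 12.17 pos [0.5086 0.2814 0.2411] yaw 105.03
1 [np.float64(-0.0375), np.float64(-0.0112), np.float64(-0.0006)] 0.0
2 [np.float64(-0.0375), np.float64(-0.0112), np.float64(-0.0006)] 0.0
3 [np.float64(-0.0375), np.float64(-0.0112), np.float64(-0.0006)] 0.0
4 [np.float64(-0.0375), np.float64(-0.0112), np.float64(-0.0006)] 0.0
5 [np.float64(-0.0375), np.float64(-0.0112), np.float64(-0.0006)] 0.0
6 [np.float64(-0.0375), np.float64(-0.0112), np.float64(-0.0006)] 0.0
7 [np.float64(-0.0375), np.float64(-0.0112), np.float64(-0.0006)] 0.0
```

Request:
step_arm:
  deltas:
    - [0.25,[-0.034,-0.01,0],0]
    - [0.25,[-0.038,-0.0115,0],0]
    - [0.25,[-0.038,-0.0115,0],0]
    - [0.25,[-0.038,-0.0115,0],0]
    - [0.25,[-0.038,-0.0115,0],0]
    - [0.25,[-0.036,-0.0105,0],0]
    - [0.25,[-0.025,-0.007,0],0]
    - [0.25,[-0.0155,-0.005,0],0]
    - [0.25,[0,0,0],0]
    - [0.25,[0,0,0],0]

```text
clock: 13.0
eef_pos: [0.501, 0.0075, 0.2418]
ee_rot: [[-0.256, 0.967, -0.003], [0.967, 0.256, 0.001], [0.001, -0.003, -1.0]]
ft_force: [-0.2, 0.4, -2.0]
gripper_width: 0.0327
finger_force: 30.2
```

Request:
step_arm:
  deltas:
    - [0.25,[0,0,0],0]
    - [0.25,[0,0,0],0]
    - [0.25,[0,0,0],0]
    - [0.25,[0,0,0.01],0]
    - [0.25,[0,0,0.01],0]
    - [0.25,[0,0,0.005],0]
    - [0.25,[0,0,0],0]
    - [0.25,[0,0,0],0]
    - [0.25,[0,0,0],0]
    - [0.25,[0,0,0],0]

```text
clock: 13.83
eef_pos: [0.5024, 0.0086, 0.2186]
ee_rot: [[-0.259, 0.966, 0.001], [0.966, 0.259, 0.0], [-0.0, 0.001, -1.0]]
ft_force: [0.0, 0.8, -0.2]
gripper_width: 0.0329
finger_force: 30.2
```

Request:
step_arm:
  deltas:
    - [0.25,[0,-0.0015,0],0]
    - [0.25,[0,0,0],0]
    - [0.25,[0,0,0.008],0]
    - [0.25,[0,0,0.008],0]
    - [0.25,[0,0,0.008],0]
    - [0.25,[0,0,0],0]
    - [0.25,[0,0,0],0]
    - [0.25,[0,0,0],0]
    - [0.25,[0,0,0],0]
    - [0.25,[0,0,0],0]

```text
clock: 14.67
eef_pos: [0.5009, 0.0083, 0.1947]
ee_rot: [[-0.259, 0.966, 0.001], [0.966, 0.259, 0.0], [-0.0, 0.001, -1.0]]
ft_force: [-0.3, 0.8, -1.4]
gripper_width: 0.0327
finger_force: 30.2
```

Request:
step_arm:
  deltas:
    - [0.6,[0,0,0],0]
    - [0.6,[0,0,0],0]
    - [0.6,[0,0,0],0]
    - [0.6,[0,0,0],0]
    - [0.6,[0,0,-0.02],0]
    - [0.6,[0,0,-0.035],0]
    - [0.6,[-0.02,0,-0.03],0]
    - [0.6,[-0.03,0,0],0]
    - [0.6,[-0.03,0,0],0]
    - [0.6,[-0.01,0,0],0]

```text
clock: 15.5
eef_pos: [0.5249, -0.0847, 0.2802]
ee_rot: [[-0.253, 0.968, 0.002], [0.967, 0.253, -0.003], [-0.004, 0.001, -1.0]]
ft_force: [-1.0, -0.4, 0.7]
gripper_width: 0.0513
finger_force: 0.0
```

```bash
python3 -c "
from h import *
for n in ('side','wrist'): print(n); yellow(grab(n))
f=grab('top'); C=cloud(f); hsv=cv2.cvtColor(f['pixels'],cv2.COLOR_BGR2HSV)
plan((.585,-.168,.25,105))
"
```

```text
side
[295, 187, 13, 8, 83] ztop 0.1967 circ [ 0.511  -0.0455] 0.0191 mean [ 0.511  -0.0452]
[284, 195, 24, 8, 123] ztop 0.1965 circ [0.4997 0.0063] 0.0187 mean [0.4987 0.0073]
[393, 207, 39, 28, 672] ztop 0.0327 circ [ 0.3836 -0.4034] 0.059 mean [ 0.382  -0.4019]
wrist
[250, 37, 58, 62, 2749] ztop 0.1972 circ [0.5008 0.0066] 0.017 mean [0.5007 0.0069]
[252, 126, 53, 59, 2257] ztop 0.1971 circ [ 0.5142 -0.046 ] 0.0171 mean [ 0.5141 -0.0456]
[139, 380, 19, 16, 202] ztop 0.0318 circ [ 0.4558 -0.2775] 0.1785 mean [ 0.4263 -0.4307]
clock 15.65 pos [ 0.5236 -0.0792  0.2788] yaw 104.89
1 [np.float64(-0.0339), np.float64(0.0122), np.float64(0.0096)] -0.04
2 [np.float64(-0.0339), np.float64(0.0122), np.float64(0.0096)] -0.04
3 [np.float64(-0.0339), np.float64(0.0121), np.float64(0.0096)] -0.04
```

Both cartridges are home. Now the crank: locate the handle from the wrist view.

```bash
python3 -c "
from h import *
f=grab('wrist'); s=env.sense(); P=np.array(f['pose']); print('cam in tool',np.array(s['ee_rot']).T@(P[:3,3]-s['eef_pos']))
C=cloud(f); hsv=cv2.cvtColor(f['pixels'],cv2.COLOR_BGR2HSV)
m=cv2.inRange(hsv,(3,140,80),(17,255,255))>0; m&=(f['range_z']>0)&(C[...,2]>.03)&(C[...,2]<.17); q=C[m]; print(m.sum())
y=np.array([-.2575,.966,0]);x=np.array([.966,.2575,0]);hub=np.array([.5507,-.180,.11])
for n,a in (('x',x),('y',y)): print(n,np.percentile((q-hub)@a,[1,50,99]).round(4))
print('z',np.percentile(q[:,2],[1,50,90,99]).round(4)); print(s['ft_force'])
cv2.imwrite('pics/w3.png',f['pixels'])
"
```

```text
cam in tool [ 0.07634965  0.00022876 -0.13555699]
1212
x [0.0293 0.0379 0.0478]
y [-0.0436 -0.0006  0.0387]
z [0.0905 0.0973 0.0989 0.1   ]
[-0.19161869  0.66801586 -0.23503144]
```

View pics/w3.png

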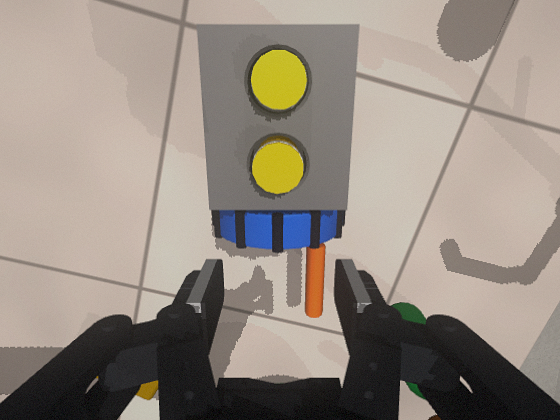

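Both wells are filled, at pixels (278,79) and (278,166). The handle runs from (316,245) to (314,315). I'll grip it slightly outboard so the wrist camera stays clear of the wheel.

Request:
step_arm:
  deltas:
    - [0.6,[-0.03,0.009,0],0]
    - [0.6,[-0.034,0.01,0.01],0]
    - [0.6,[-0.034,0.01,0.03],0]
    - [0.6,[-0.0344,0.01,0.03],0]
    - [0.6,[0,0,0.03],0]
    - [0.6,[0,0,0.019],0]
    - [0.6,[0,0,0],0]
    - [0.6,[0,0,0],0]
    - [0.6,[0,0,0],0]
    - [0.6,[0,0,0],0]

```text
clock: 16.53
eef_pos: [0.5938, -0.1887, 0.1692]
ee_rot: [[-0.261, 0.965, 0.004], [0.965, 0.261, -0.001], [-0.002, 0.004, -1.0]]
ft_force: [0.1, 0.2, -0.4]
gripper_width: 0.0511
finger_force: 0.0
```

```bash
python3 -c "
from h import *
f=grab('wrist'); C=cloud(f); hsv=cv2.cvtColor(f['pixels'],cv2.COLOR_BGR2HSV)
m=cv2.inRange(hsv,(3,140,80),(17,255,255))>0; m&=(f['range_z']>0)&(C[...,2]>.03)&(C[...,2]<.17); q=C[m]; print(m.sum())
y=np.array([-.2575,.966,0]);x=np.array([.966,.2575,0]);hub=np.array([.5507,-.180,.11])
for n,a in (('x',x),('y',y)): print(n,np.percentile((q-hub)@a,[1,50,99]).round(4))
print('z',np.percentile(q[:,2],[1,50,90,99]).round(4)); print(env.sense()['ft_force']); plan((.5956,-.197,.0795,105))
"
```

```text
3716
x [0.0292 0.0388 0.0481]
y [-0.0434  0.0013  0.0385]
z [0.0898 0.0973 0.0988 0.0997]
[-0.27931138 -0.28999057  1.02848795]
clock 16.58 pos [ 0.5936 -0.1892  0.1692] yaw 105.12
1 [np.float64(-0.0027), np.float64(-0.0), np.float64(0.0299)] 0.04
2 [np.float64(-0.0027), np.float64(-0.0), np.float64(0.0299)] 0.04
3 [np.float64(-0.0027), np.float64(-0.0), np.float64(0.0299)] 0.04
```

Request:
step_arm:
  deltas:
    - [0.6,[-0.008,0,0.02],0]
    - [0.6,[0,0,0.025],0]
    - [0.6,[0,0,0.025],0]
    - [0.6,[0,0,0.02],0]
    - [0.6,[0,0,0],0]
    - [0.6,[0,0,0],0]
    - [0.6,[0,0,0],0]
    - [0.6,[0,0,0],0]
    - [0.6,[0,0,0],0]
    - [0.6,[0,0,0],0]
  force: 50

```text
clock: 17.42
eef_pos: [0.5952, -0.198, 0.0783]
ee_rot: [[-0.259, 0.966, 0.003], [0.966, 0.259, -0.001], [-0.002, 0.002, -1.0]]
ft_force: [-0.3, 0.1, 0.1]
gripper_width: 0.0514
finger_force: 0.0
```

Request:
step_arm:
  deltas:
    - [0.1,[0,0,0],0]
    - [0.1,[0,0,0],0]
    - [0.1,[0,0,0],0]
    - [0.1,[0,0,0],0]
    - [0.1,[0,0,0],0]
    - [0.1,[0,0,0],0]
    - [0.1,[0,0,0],0]
    - [0.1,[0,0,0],0]
    - [0.1,[0,0,0],0]
    - [0.1,[0,0,0],0]

```text
clock: 18.25
eef_pos: [0.5949, -0.1977, 0.077]
ee_rot: [[-0.259, 0.966, 0.002], [0.966, 0.259, -0.0], [-0.0, 0.002, -1.0]]
ft_force: [3.4, -0.0, -0.1]
gripper_width: 0.0188
finger_force: 48.8
```

```bash
python3 -c "
from h import *
s=env.sense(); print(s['clock'],s['eef_pos'],s['ft_force'],s['ft_torque'],s['joint_efforts'],s['gripper_width'])
"
```

```text
18.25 [ 0.59485929 -0.19771926  0.07696295] [ 3.35572535 -0.04521745 -0.05011354] [ 0.02778049 -0.66828842 -0.07978759] [ 5.47398068e-01 -4.38494325e+01 -5.81776276e+00 -1.81683576e+01
  3.49355489e-02  9.37136728e-01  5.41890878e-02] 0.018756249280404383
```

Handle gripped. I'll turn it slowly in 30° calls and read the force while it moves.

Request:
step_arm:
  deltas:
    - [0.1,[0,0.0009,-0.0022],0]
    - [0.1,[0,0.0009,-0.0022],0]
    - [0.1,[0,0.0009,-0.0022],0]
    - [0.1,[0,0.0009,-0.0022],0]
    - [0.1,[0,0.0009,-0.0022],0]
    - [0.1,[0,0.0003,-0.0023],0]
    - [0.1,[0,0.0003,-0.0023],0]
    - [0.1,[0,0.0003,-0.0023],0]
    - [0.1,[0,0.0003,-0.0023],0]
    - [0.1,[0,0.0003,-0.0023],0]

```text
clock: 19.08
eef_pos: [0.6004, -0.1962, 0.0985]
ee_rot: [[-0.259, 0.966, 0.001], [0.966, 0.259, 0.0], [-0.0, 0.002, -1.0]]
ft_force: [5.7, -1.3, -3.9]
gripper_width: 0.0187
finger_force: 49.6
```

Request:
step_arm:
  deltas:
    - [0.1,[0,-0.00035,-0.0023],0]
    - [0.1,[0,-0.00035,-0.0023],0]
    - [0.1,[0,-0.00035,-0.0023],0]
    - [0.1,[0,-0.00035,-0.0023],0]
    - [0.1,[0,-0.00035,-0.0023],0]
    - [0.1,[0,-0.00095,-0.00215],0]
    - [0.1,[0,-0.00095,-0.00215],0]
    - [0.1,[0,-0.00095,-0.00215],0]
    - [0.1,[0,-0.00095,-0.00215],0]
    - [0.1,[0,-0.00095,-0.00215],0]

```text
clock: 19.92
eef_pos: [0.5944, -0.1978, 0.1221]
ee_rot: [[-0.26, 0.966, 0.002], [0.966, 0.26, -0.0], [-0.001, 0.002, -1.0]]
ft_force: [5.4, -0.2, 0.3]
gripper_width: 0.0186
finger_force: 50.0
```

```bash
cat >> h.py <<'E'
HUB=np.array([.5507,-.180]); X=np.array([.966,.2588])
def xz(p,zo=.0985): p=np.array(p); return (p[:2]-HUB)@X, p[2]-zo
E
python3 -c "
from h import *
s=env.sense(); x,z=xz(s['eef_pos']); print(x,z,np.hypot(x,z),np.degrees(np.arctan2(z,x)),s['ft_force'],s['qvel'])
"
```

```text
0.03765287770052514 0.0235896298284078 0.04443208114158069 32.06725514362363 [ 5.43389252 -0.23623543  0.28905481] [ 1.52593618 -2.78368372 -0.78205105  0.65055487 -1.42565105  2.13716276
  1.53000348]
```

Request:
step_arm:
  deltas:
    - [0.1,[0,-0.00146,-0.00184],0]
    - [0.1,[0,-0.00146,-0.00184],0]
    - [0.1,[0,-0.00146,-0.00184],0]
    - [0.1,[0,-0.00146,-0.00184],0]
    - [0.1,[0,-0.00146,-0.00184],0]
    - [0.1,[0,-0.0019,-0.0014],0]
    - [0.1,[0,-0.0019,-0.0014],0]
    - [0.1,[0,-0.0019,-0.0014],0]
    - [0.1,[0,-0.0019,-0.0014],0]
    - [0.1,[0,-0.0019,-0.0014],0]

```text
clock: 20.75
eef_pos: [0.5777, -0.2024, 0.1384]
ee_rot: [[-0.259, 0.966, 0.001], [0.966, 0.259, -0.0], [-0.001, 0.001, -1.0]]
ft_force: [4.1, -0.3, 4.3]
gripper_width: 0.0184
finger_force: 50.4
```

Request:
step_arm:
  deltas:
    - [0.1,[0,-0.0022,-0.00086],0]
    - [0.1,[0,-0.0022,-0.00086],0]
    - [0.1,[0,-0.0022,-0.00086],0]
    - [0.1,[0,-0.0022,-0.00086],0]
    - [0.1,[0,-0.0022,-0.00086],0]
    - [0.1,[0,-0.00233,-0.00027],0]
    - [0.1,[0,-0.00233,-0.00027],0]
    - [0.1,[0,-0.00233,-0.00027],0]
    - [0.1,[0,-0.00233,-0.00027],0]
    - [0.1,[0,-0.00233,-0.00027],0]

```text
clock: 21.58
eef_pos: [0.5537, -0.2087, 0.1437]
ee_rot: [[-0.259, 0.966, -0.004], [0.966, 0.259, -0.001], [0.0, -0.004, -1.0]]
ft_force: [1.0, -0.7, 5.9]
gripper_width: 0.0184
finger_force: 50.6
```

Request:
step_arm:
  deltas:
    - [0.1,[0,-0.00232,0.00035],0]
    - [0.1,[0,-0.00232,0.00035],0]
    - [0.1,[0,-0.00232,0.00035],0]
    - [0.1,[0,-0.00232,0.00035],0]
    - [0.1,[0,-0.00232,0.00035],0]
    - [0.1,[0,-0.00216,0.00094],0]
    - [0.1,[0,-0.00216,0.00094],0]
    - [0.1,[0,-0.00216,0.00094],0]
    - [0.1,[0,-0.00216,0.00094],0]
    - [0.1,[0,-0.00216,0.00094],0]

```text
clock: 22.42
eef_pos: [0.5321, -0.2144, 0.1359]
ee_rot: [[-0.259, 0.966, -0.003], [0.966, 0.259, 0.0], [0.001, -0.003, -1.0]]
ft_force: [0.1, -1.1, 3.1]
gripper_width: 0.0184
finger_force: 50.2
```

Request:
step_arm:
  deltas:
    - [0.1,[0,-0.00184,0.00146],0]
    - [0.1,[0,-0.00184,0.00146],0]
    - [0.1,[0,-0.00184,0.00146],0]
    - [0.1,[0,-0.00184,0.00146],0]
    - [0.1,[0,-0.00184,0.00146],0]
    - [0.1,[0,-0.0014,0.00189],0]
    - [0.1,[0,-0.0014,0.00189],0]
    - [0.1,[0,-0.0014,0.00189],0]
    - [0.1,[0,-0.0014,0.00189],0]
    - [0.1,[0,-0.0014,0.00189],0]

```text
clock: 23.25
eef_pos: [0.5186, -0.218, 0.1199]
ee_rot: [[-0.259, 0.966, 0.001], [0.966, 0.259, 0.0], [-0.0, 0.001, -1.0]]
ft_force: [1.5, -0.8, 3.9]
gripper_width: 0.0185
finger_force: 50.3
```

```bash
python3 -c "
from h import *
s=env.sense(); x,z=xz(s['eef_pos']); print(x,z,np.hypot(x,z),np.degrees(np.arctan2(z,x)),s['ft_force'],s['ft_torque'])
"
```

```text
-0.0408475457932805 0.021399958158954305 0.04611377458568256 152.35003522363985 [ 1.49958591 -0.83688069  3.89157107] [-0.16859771 -0.26480085 -0.07133829]
```

Request:
step_arm:
  deltas:
    - [0.1,[0,-0.00086,0.00219],0]
    - [0.1,[0,-0.00086,0.00219],0]
    - [0.1,[0,-0.00086,0.00219],0]
    - [0.1,[0,-0.00086,0.00219],0]
    - [0.1,[0,-0.00086,0.00219],0]
    - [0.1,[0,-0.00027,0.00233],0]
    - [0.1,[0,-0.00027,0.00233],0]
    - [0.1,[0,-0.00027,0.00233],0]
    - [0.1,[0,-0.00027,0.00233],0]
    - [0.1,[0,-0.00027,0.00233],0]

```text
clock: 24.08
eef_pos: [0.5136, -0.2193, 0.0976]
ee_rot: [[-0.26, 0.966, 0.002], [0.966, 0.26, 0.0], [-0.0, 0.002, -1.0]]
ft_force: [3.1, 0.2, 5.3]
gripper_width: 0.0186
finger_force: 50.5
```

Request:
step_arm:
  deltas:
    - [0.1,[0,0.00035,0.00232],0]
    - [0.1,[0,0.00035,0.00232],0]
    - [0.1,[0,0.00035,0.00232],0]
    - [0.1,[0,0.00035,0.00232],0]
    - [0.1,[0,0.00035,0.00232],0]
    - [0.1,[0,0.00094,0.00216],0]
    - [0.1,[0,0.00094,0.00216],0]
    - [0.1,[0,0.00094,0.00216],0]
    - [0.1,[0,0.00094,0.00216],0]
    - [0.1,[0,0.00094,0.00216],0]

```text
clock: 24.92
eef_pos: [0.5197, -0.2176, 0.0756]
ee_rot: [[-0.26, 0.966, 0.001], [0.966, 0.26, -0.0], [-0.0, 0.001, -1.0]]
ft_force: [1.0, 1.5, 9.3]
gripper_width: 0.018
finger_force: 50.8
```

Request:
step_arm:
  deltas:
    - [0.1,[0,0.00146,0.00184],0]
    - [0.1,[0,0.00146,0.00184],0]
    - [0.1,[0,0.00146,0.00184],0]
    - [0.1,[0,0.00146,0.00184],0]
    - [0.1,[0,0.00146,0.00184],0]
    - [0.1,[0,0.00189,0.0014],0]
    - [0.1,[0,0.00189,0.0014],0]
    - [0.1,[0,0.00189,0.0014],0]
    - [0.1,[0,0.00189,0.0014],0]
    - [0.1,[0,0.00189,0.0014],0]

```text
clock: 25.75
eef_pos: [0.5349, -0.2135, 0.0597]
ee_rot: [[-0.26, 0.966, -0.002], [0.966, 0.26, -0.001], [-0.0, -0.002, -1.0]]
ft_force: [-1.4, 0.1, 12.4]
gripper_width: 0.0183
finger_force: 51.2
```

```bash
python3 -c "
from h import *
s=env.sense(); x,z=xz(s['eef_pos']); print(x,z,np.hypot(x,z),np.degrees(np.arctan2(z,x)),s['ft_force'],s['ft_torque'])
"
```

```text
-0.023978417943686495 -0.038772866406157014 0.04558837238191122 -121.73401201820015 [-1.44777837  0.08315414 12.44774184] [0.17463602 0.36999773 0.08826785]
```

Request:
step_arm:
  deltas:
    - [0.1,[0,0.0022,0.00086],0]
    - [0.1,[0,0.0022,0.00086],0]
    - [0.1,[0,0.0022,0.00086],0]
    - [0.1,[0,0.0022,0.00086],0]
    - [0.1,[0,0.0022,0.00086],0]
    - [0.1,[0,0.00233,0.00027],0]
    - [0.1,[0,0.00233,0.00027],0]
    - [0.1,[0,0.00233,0.00027],0]
    - [0.1,[0,0.00233,0.00027],0]
    - [0.1,[0,0.00233,0.00027],0]

```text
clock: 26.58
eef_pos: [0.5533, -0.2086, 0.0534]
ee_rot: [[-0.259, 0.966, -0.009], [0.966, 0.259, -0.002], [0.001, -0.009, -1.0]]
ft_force: [-7.2, -0.4, 15.1]
gripper_width: 0.0184
finger_force: 51.5
```

Request:
step_arm:
  deltas:
    - [0.1,[0,0.00232,-0.00035],0]
    - [0.1,[0,0.00232,-0.00035],0]
    - [0.1,[0,0.00232,-0.00035],0]
    - [0.1,[0,0.00232,-0.00035],0]
    - [0.1,[0,0.00232,-0.00035],0]
    - [0.1,[0,0.00216,-0.00094],0]
    - [0.1,[0,0.00216,-0.00094],0]
    - [0.1,[0,0.00216,-0.00094],0]
    - [0.1,[0,0.00216,-0.00094],0]
    - [0.1,[0,0.00216,-0.00094],0]

```text
clock: 27.42
eef_pos: [0.5693, -0.2044, 0.0558]
ee_rot: [[-0.258, 0.966, -0.02], [0.966, 0.258, -0.002], [0.003, -0.019, -1.0]]
ft_force: [-8.1, -2.7, 2.3]
gripper_width: 0.0184
finger_force: 50.4
```

Request:
step_arm:
  deltas:
    - [0.1,[0,0.00184,-0.00146],0]
    - [0.1,[0,0.00184,-0.00146],0]
    - [0.1,[0,0.00184,-0.00146],0]
    - [0.1,[0,0.00184,-0.00146],0]
    - [0.1,[0,0.00184,-0.00146],0]
    - [0.1,[0,0.0014,-0.00189],0]
    - [0.1,[0,0.0014,-0.00189],0]
    - [0.1,[0,0.0014,-0.00189],0]
    - [0.1,[0,0.0014,-0.00189],0]
    - [0.1,[0,0.0014,-0.00189],0]

```text
clock: 28.25
eef_pos: [0.595, -0.1976, 0.0772]
ee_rot: [[-0.26, 0.966, 0.001], [0.966, 0.26, -0.0], [-0.0, 0.001, -1.0]]
ft_force: [-0.7, -3.3, -6.0]
gripper_width: 0.0187
finger_force: 49.7
```

```bash
cat > fit.py <<'E'
from h import *
from scipy.optimize import least_squares
# x,y,z,fx,fy,fz,direction
D=np.array([[.6004,-.1962,.0985,5.7,-1.3,-3.9,1],[.5944,-.1978,.1221,5.4,-.2,.3,1],[.5777,-.2024,.1384,4.1,-.3,4.3,1],[.5537,-.2087,.1437,1,-.7,5.9,1],
[.5321,-.2144,.1359,.1,-1.1,3.1,1],[.5186,-.218,.1199,1.5,-.8,3.9,1],[.5136,-.2193,.0976,3.1,.2,5.3,1],[.5197,-.2176,.0756,1,1.5,9.3,1],[.5349,-.2135,.0597,-1.4,.1,12.4,1],
[.5533,-.2086,.0534,-7.2,-.4,15.1,1],[.5693,-.2044,.0558,-8.1,-2.7,2.3,1],[.595,-.1976,.0772,-.7,-3.3,-6,1]])
try: D=np.vstack([D,np.array(eval(open('more.txt').read()))])
except FileNotFoundError: pass
x=(D[:,:2]-HUB)@X; z=D[:,2]
c=least_squares(lambda p:np.hypot(x-p[0],z-p[1])-p[2],[0,.0985,.045]).x; print('circle',c)
phi=np.arctan2(z-c[1],x-c[0]); fx=D[:,3:5]@X; ft=-fx*np.sin(phi)+D[:,5]*np.cos(phi)
# resist: ft=-dir*f - A*cos(phi+b), slug at angle phi+b, amplitude A
def run(w,A0=None):
    M=np.c_[-D[:,6],-np.cos(phi),np.sin(phi)]
    if A0 is None:
        s=np.linalg.lstsq(M[w],ft[w],rcond=None)[0]
    else:
        r=min((least_squares(lambda p:M[w]@[p[0],A0*np.cos(p[1]),A0*np.sin(p[1])]-ft[w],[4.5,b]) for b in (0,2,4)),key=lambda r:r.cost); s=[r.x[0],A0*np.cos(r.x[1]),A0*np.sin(r.x[1])]
    b=np.arctan2(s[2],s[1]); print('f',s[0],'A',np.hypot(s[1],s[2]),'slug-handle',np.degrees(b),'handle target',(-90-np.degrees(b))%360,'rms',np.sqrt(np.mean((M[w]@s-ft[w])**2))); return M@s
w=np.ones(len(D),bool); e=run(w); run(w,3.3)
for p,a,q,d in zip(np.degrees(phi),ft,e,D[:,6]): print(round(p),d,round(a,1),round(q,1))
E
python3 fit.py
```

```text
circle [-0.00114332  0.0987482   0.04506512]
f 4.613083329846946 A 3.484486862283656 slug-handle 100.0575112997433 handle target 169.94248870025672 rms 0.3023867119378919
f 4.616621442223545 A 3.2999999999999994 slug-handle 100.1284414898274 handle target 169.8715585101726 rms 0.3299138603722719
0 1.0 -3.9 -4.0
31 1.0 -2.4 -2.3
62 1.0 -1.4 -1.3
94 1.0 -1.2 -1.2
125 1.0 -1.6 -2.1
152 1.0 -4.0 -3.5
-179 1.0 -5.2 -5.3
-149 1.0 -7.3 -6.9
-120 1.0 -7.4 -7.9
-95 1.0 -8.3 -8.1
-73 1.0 -7.5 -7.7
-29 1.0 -6.0 -5.7
```

The fit is excellent: friction 4.6 N, amplitude 3.5 N, heavy side 100° ahead of the handle. That puts the handle target at about 170°. I'll go there the other way round and collect reverse readings as a check.

Request:
step_arm:
  deltas:
    - [0.1,[0,-0.0014,0.00189],0]
    - [0.1,[0,-0.0014,0.00189],0]
    - [0.1,[0,-0.0014,0.00189],0]
    - [0.1,[0,-0.0014,0.00189],0]
    - [0.1,[0,-0.0014,0.00189],0]
    - [0.1,[0,-0.00184,0.00146],0]
    - [0.1,[0,-0.00184,0.00146],0]
    - [0.1,[0,-0.00184,0.00146],0]
    - [0.1,[0,-0.00184,0.00146],0]
    - [0.1,[0,-0.00184,0.00146],0]

```text
clock: 29.08
eef_pos: [0.5781, -0.202, 0.0594]
ee_rot: [[-0.259, 0.966, -0.001], [0.966, 0.259, -0.0], [0.0, -0.001, -1.0]]
ft_force: [-0.6, -1.3, 5.0]
gripper_width: 0.0184
finger_force: 50.8
```

Request:
step_arm:
  deltas:
    - [0.1,[0,-0.00216,0.00094],0]
    - [0.1,[0,-0.00216,0.00094],0]
    - [0.1,[0,-0.00216,0.00094],0]
    - [0.1,[0,-0.00216,0.00094],0]
    - [0.1,[0,-0.00216,0.00094],0]
    - [0.1,[0,-0.00232,0.00035],0]
    - [0.1,[0,-0.00232,0.00035],0]
    - [0.1,[0,-0.00232,0.00035],0]
    - [0.1,[0,-0.00232,0.00035],0]
    - [0.1,[0,-0.00232,0.00035],0]

```text
clock: 29.92
eef_pos: [0.5578, -0.2074, 0.0538]
ee_rot: [[-0.259, 0.966, 0.002], [0.966, 0.259, 0.0], [-0.0, 0.002, -1.0]]
ft_force: [-0.0, -0.3, 6.2]
gripper_width: 0.0185
finger_force: 51.0
```

Request:
step_arm:
  deltas:
    - [0.1,[0,-0.00233,-0.00027],0]
    - [0.1,[0,-0.00233,-0.00027],0]
    - [0.1,[0,-0.00233,-0.00027],0]
    - [0.1,[0,-0.00233,-0.00027],0]
    - [0.1,[0,-0.00233,-0.00027],0]
    - [0.1,[0,-0.0022,-0.00086],0]
    - [0.1,[0,-0.0022,-0.00086],0]
    - [0.1,[0,-0.0022,-0.00086],0]
    - [0.1,[0,-0.0022,-0.00086],0]
    - [0.1,[0,-0.0022,-0.00086],0]

```text
clock: 30.75
eef_pos: [0.5362, -0.2133, 0.0594]
ee_rot: [[-0.26, 0.966, 0.003], [0.966, 0.26, 0.0], [-0.0, 0.003, -1.0]]
ft_force: [4.3, 0.5, 4.8]
gripper_width: 0.0186
finger_force: 50.9
```

Request:
step_arm:
  deltas:
    - [0.1,[0,-0.00189,-0.0014],0]
    - [0.1,[0,-0.00189,-0.0014],0]
    - [0.1,[0,-0.00189,-0.0014],0]
    - [0.1,[0,-0.00189,-0.0014],0]
    - [0.1,[0,-0.00189,-0.0014],0]
    - [0.1,[0,-0.00146,-0.00184],0]
    - [0.1,[0,-0.00146,-0.00184],0]
    - [0.1,[0,-0.00146,-0.00184],0]
    - [0.1,[0,-0.00146,-0.00184],0]
    - [0.1,[0,-0.00146,-0.00184],0]

```text
clock: 31.58
eef_pos: [0.52, -0.2175, 0.0751]
ee_rot: [[-0.26, 0.966, 0.003], [0.966, 0.26, 0.001], [-0.0, 0.003, -1.0]]
ft_force: [6.5, 0.3, 1.8]
gripper_width: 0.0185
finger_force: 50.6
```

Request:
step_arm:
  deltas:
    - [0.1,[0,-0.00094,-0.00216],0]
    - [0.1,[0,-0.00094,-0.00216],0]
    - [0.1,[0,-0.00094,-0.00216],0]
    - [0.1,[0,-0.00094,-0.00216],0]
    - [0.1,[0,-0.00094,-0.00216],0]
    - [0.1,[0,-0.00035,-0.00232],0]
    - [0.1,[0,-0.00035,-0.00232],0]
    - [0.1,[0,-0.00035,-0.00232],0]
    - [0.1,[0,-0.00035,-0.00232],0]
    - [0.1,[0,-0.00035,-0.00232],0]

```text
clock: 32.42
eef_pos: [0.5133, -0.2193, 0.0965]
ee_rot: [[-0.259, 0.966, 0.002], [0.966, 0.259, 0.001], [0.0, 0.002, -1.0]]
ft_force: [8.3, -1.1, -3.0]
gripper_width: 0.0183
finger_force: 50.1
```

```bash
echo "[[.5781,-.202,.0594,-.6,-1.3,5,-1],[.5578,-.2074,.0538,0,-.3,6.2,-1],[.5362,-.2133,.0594,4.3,.5,4.8,-1],[.52,-.2175,.0751,6.5,.3,1.8,-1],[.5133,-.2193,.0965,8.3,-1.1,-3,-1]]" > more.txt; python3 fit.py
```

```text
circle [-0.00114298  0.09878756  0.04505309]
f 4.510272920044748 A 3.622082076764095 slug-handle 100.43840860935396 handle target 169.56159139064604 rms 0.38136638072013207
f 4.447221762632332 A 3.3 slug-handle 100.64863126603771 handle target 169.3513687339623 rms 0.443738161614059
0 1.0 -3.9 -3.9
31 1.0 -2.4 -2.1
62 1.0 -1.4 -1.1
94 1.0 -1.2 -1.0
125 1.0 -1.6 -2.0
152 1.0 -4.0 -3.4
-178 1.0 -5.2 -5.3
-149 1.0 -7.3 -6.9
-120 1.0 -7.4 -7.9
-95 1.0 -8.3 -8.1
-73 1.0 -7.5 -7.7
-29 1.0 -6.0 -5.6
-61 -1.0 1.6 1.7
-89 -1.0 0.0 1.0
-119 -1.0 1.5 1.1
-148 -1.0 1.8 2.1
-177 -1.0 3.4 3.7
```

Request:
step_arm:
  deltas:
    - [0.1,[0,0,-0.002],0]
    - [0.1,[0,0,-0.002],0]
    - [0.1,[0,0.0002,-0.002],0]
    - [0.1,[0,0.0002,-0.002],0]
    - [0.1,[0,0.0003,-0.0015],0]
    - [0.1,[0,0,-0.0005],0]
    - [0.1,[0,0,0],0]
    - [0.1,[0,0,0],0]
    - [0.1,[0,0,0],0]
    - [0.1,[0,0,0],0]

```text
clock: 33.25
eef_pos: [0.5136, -0.2192, 0.106]
ee_rot: [[-0.259, 0.966, 0.001], [0.966, 0.259, 0.001], [0.001, 0.002, -1.0]]
ft_force: [8.1, -1.7, -4.4]
gripper_width: 0.0186
finger_force: 50.0
```

```bash
python3 -c "
from h import *
s=env.sense(); x,z=xz(s['eef_pos'],.09878); x+=.00114; print(x,z,np.hypot(x,z),np.degrees(np.arctan2(z,x)),s['ft_force'],s['qvel'])
"
```

```text
-0.04481237048408472 0.007173081334160988 0.045382834246324416 170.90585592270855 [ 8.10455408 -1.68994587 -4.37127843] [ 0.01164734 -0.0105443   0.01905697  0.02711753 -0.03442204 -0.06776118
 -0.03244992]
```

Request:
step_arm:
  deltas:
    - [0.1,[0,0.0005,-0.0006],0]
    - [0.1,[0,0.0005,-0.0004],0]
    - [0.1,[0,0,0],0]
    - [0.1,[0,0,0],0]
    - [0.1,[0,0,0],0]
    - [0.1,[0,0,0],0]
    - [0.1,[0,0,0],0]
    - [0.1,[0,0,0],0]
    - [0.1,[0,0,0],0]
    - [0.1,[0,0,0],0]

```text
clock: 34.08
eef_pos: [0.5137, -0.2191, 0.1065]
ee_rot: [[-0.259, 0.966, -0.0], [0.966, 0.259, 0.001], [0.001, 0.0, -1.0]]
ft_force: [7.5, -2.0, -4.4]
gripper_width: 0.0184
finger_force: 50.0
```

```bash
python3 -c "
from h import *
s=env.sense(); x,z=xz(s['eef_pos'],.09878); x+=.00114; print(np.hypot(x,z),np.degrees(np.arctan2(z,x)),s['ft_force'],np.abs(s['qvel']).max(),s['gripper_width'])
f=grab('side'); cv2.imwrite('pics/end.png',f['pixels']); yellow(f)
"
```

```text
0.0453878766438543 170.20530065705566 [ 7.47794159 -1.98370286 -4.44516214] 0.1086411988553573 0.018384376520020198
[295, 187, 13, 8, 83] ztop 0.1966 circ [ 0.5128 -0.0477] 0.0186 mean [ 0.5118 -0.0455]
[284, 195, 24, 8, 123] ztop 0.1965 circ [0.499  0.0079] 0.0179 mean [0.4987 0.0077]
[393, 207, 39, 28, 679] ztop 0.0326 circ [ 0.3852 -0.4048] 0.0595 mean [ 0.3833 -0.4038]
```

View pics/end.png

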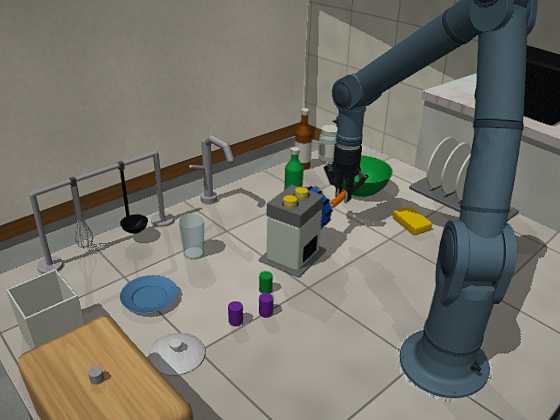

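The final view shows both cartridges home at (290,201) and (301,191), the handle held at (340,197), and everything else where it stood.

```bash
python3 -c "
from station import env
print(env.finish_job())"
```

```text
the job is handed in; nothing more can be done
None
```

I handed the job in at about 34 s: both yellow cartridges are fully down in their wells, and the gripper is still holding the crank with the wheel still and its heavy side straight down to within about 1° of my estimate, itself good to a few degrees.

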